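# Lid the clean pots

## Task

The clean pots are going into storage: close each of the three round pots with the round lid of its size, the lid lying flat on the rim with its plug inside the pot. Leave the pots standing where they are, and leave the two square lids lying where they are; they belong to other containers.

Things in the scene. Friction and masses are not known exactly. Their poses are not given: they have to be found in the camera images.
- pot_small: the small round pot: open, empty, straight-sided, pale bare metal, 60 mm outside diameter, 60 mm high, wall 3 mm, standing loose on the table. Origin at the centre of its underside, z up its axis.
- pot_medium: the medium round pot: open, empty, straight-sided, pale bare metal, 85 mm outside diameter, 70 mm high, wall 3 mm, standing loose on the table. Origin at the centre of its underside, z up its axis.
- pot_large: the large round pot: open, empty, straight-sided, pale bare metal, 110 mm outside diameter, 80 mm high, wall 3 mm, standing loose on the table. Origin at the centre of its underside, z up its axis.
- lid_small_knob (a point): the small round lid, for the small pot, loose: metal disc 74 mm across, 3 mm thick; tapered plug beneath, 8 mm deep, 42 mm across at the disc, 34 at its foot; upright black knob on top, 23 mm diameter, 34 tall. Lies on its plug. The point is the knob's centre: 28 mm above the plug's foot, 17 above the disc's top, 80 above the pot's underside when the lid is on. z is up the knob.
- lid_medium_knob (a point): the medium round lid, for the medium pot, loose: metal disc 99 mm across, 3 mm thick; tapered plug beneath, 8 mm deep, 67 mm across at the disc, 59 at its foot; upright black knob on top, 23 mm diameter, 34 tall. Lies on its plug. The point is the knob's centre: 28 mm above the plug's foot, 17 above the disc's top, 90 above the pot's underside when the lid is on. z is up the knob.
- lid_large_knob (a point): the large round lid, for the large pot, loose: metal disc 124 mm across, 3 mm thick; tapered plug beneath, 8 mm deep, 92 mm across at the disc, 84 at its foot; upright black knob on top, 23 mm diameter, 34 tall. Lies on its plug. The point is the knob's centre: 28 mm above the plug's foot, 17 above the disc's top, 100 above the pot's underside when the lid is on. z is up the knob.
- square_lid_a_knob (a point): a square metal lid, 85 x 85 mm, with the same plug depth, disc thickness and black knob as the round lids; it fits none of the round pots. The point is the centre of its knob, 28 mm above the table; x and y run along its sides.
- square_lid_b_knob (a point): a square metal lid, 110 x 110 mm, with the same plug depth, disc thickness and black knob as the round lids; it fits none of the round pots. The point is the centre of its knob, 28 mm above the table; x and y run along its sides.
There are look-alikes about, which are no part of the job. Leave any purple or red look-alike of the part that bears lid_medium_knob alone.

How it is judged:
At the end, for the whole second after the job is handed in: Each round lid lies on the pot of its size: knob within 12 mm of the pot's axis, height within 4 mm of fully seated, lid and pot level within 0.06 rad, all at rest and released; each pot within 40 mm and each square lid within 30 mm of where it started (horizontal distance between lid_small_knob and pot_small below 0.012 m and z of lid_small_knob in the frame of pot_small between 0.076 and 0.084 m and angle between each of lid_small_knob, pot_small, lid_medium_knob, pot_medium, lid_large_knob, pot_large's own z axis and vertical below 0.06 rad and distance of each of pot_small, pot_medium, pot_large from where it was at the start of the episode below 0.04 m and linear speed of each of lid_small, pot_small, lid_medium, pot_medium, lid_large, pot_large below 0.02 m/s and horizontal distance between lid_medium_knob and pot_medium below 0.012 m and z of lid_medium_knob in the frame of pot_medium between 0.086 and 0.094 m and horizontal distance between lid_large_knob and pot_large below 0.012 m and z of lid_large_knob in the frame of pot_large between 0.096 and 0.104 m and distance of each of square_lid_a_knob, square_lid_b_knob from where it was at the start of the episode below 0.03 m); the robot touches nothing.
It fails at once if the small pot is shoved more than 40 mm or tipped over (distance of pot_small from where it was at the start of the episode above 0.04 m or angle between pot_small's own z axis and vertical above 0.5 rad).
It fails at once if the medium pot is shoved more than 40 mm or tipped over (distance of pot_medium from where it was at the start of the episode above 0.04 m or angle between pot_medium's own z axis and vertical above 0.5 rad).
It fails at once if the large pot is shoved more than 40 mm or tipped over (distance of pot_large from where it was at the start of the episode above 0.04 m or angle between pot_large's own z axis and vertical above 0.5 rad).
It fails at once if a square lid is moved more than 30 mm (distance of square_lid_a_knob from where it was at the start of the episode above 0.03 m).
It fails at once if a square lid is moved more than 30 mm (distance of square_lid_b_knob from where it was at the start of the episode above 0.03 m).
It also fails if it takes over 96 s, if anything falls off the work surface, if the arm or the gripper's body presses on something with over 40 N, if the wrist force passes 120 N, or if a joint passes its speed limit or range.

## Robot

A 6-joint arm with a two-finger parallel gripper is mounted at the origin on the work surface. World frame = base frame: x ahead of the robot, y to its left, z up, the work surface at z = 0. Lengths are in m, angles in rad, forces in N, time in s.
With the tool pointing down it reaches from about 0.35 to 0.775 m from the base axis. Payload 7.3 kg.
Tool frame: the origin (TCP) lies between the finger pads; the fingertips stand 14 mm ahead of it and the grasp point (between the pads) lies 5 mm behind it; z points along the fingers, y is the direction in which the jaws open and shut (so a half turn about z gives the same grasp; the last joint's range is limited). The gripper opens to 92 mm and grips with 3 to 60 N. Pads are 19 mm wide; open, the fingers measure 130 mm over their backs; the gripper's body (75 mm by 190 mm) begins 47 mm behind the grasp point.
Start: joints at [1.16, 0.342, 1.524, -0, 1.275, -0.146], TCP at [0.137, 0.507, 0.218] pointing down, gripper open.
Joint ranges: [-2.53, 2.53], [-0.77, 2.02], [0.04, 2.7], [-1, 4.14], [0.28, 2.66], [-3.11, 3.11]. Speed limits (rad/s): [2.57, 2.57, 3.14, 3.14, 3.14, 3.14].

## Interface

Orientations are given as [roll, pitch, yaw] about the fixed x, y, z axes, in that order (R = Rz(yaw) Ry(pitch) Rx(roll)).
In Python, from cell import robot gives the robot as it stands.
- The arm moves only by the shell command python3 -m creep 'ROWS' [FORCE]. ROWS is JSON, a list that holds one entry, the list of rows, each a list of 7 numbers: the shift along the tool's x, y, z in cm, then the turn, a rotation vector about the tool's x, y, z in degrees, then the gripper command: -1 is shut, 1 is fully open, values between are in proportion. In form: [[[tx, ty, tz, wx, wy, wz, gripper], ...]]. A call has 1 to 8 rows; each row is the pose to reach, as a shift and turn from the pose measured when the call began, along the tool's axes at that moment; what a row does not reach only later rows make up. A row lasts 1/10 s, in which the tool goes at most 50 mm and 8.59 degrees, less where a joint would pass 70% of its speed; a pose out of reach is approached as far as the arm can. A call with a gripper value outside its range is refused whole. The fingers move at their own pace and stop on an object; FORCE is the grip in N (left out, the last holds). Time passes only in rows, so rows that repeat a pose let the fingers close. It gives the time, the measured TCP pose, the force and the opening at its end, in the units of the state.
- robot.observe(): the state, without advancing time (a new reading comes with each control period).
- robot.read_camera(name): name is "scene" or "side" or "wrist"; returns the picture (480x640x3 uint8, red, green, blue); there is no depth.
- robot.camera_params(name): a dict with "camera_matrix" (3x3 intrinsics, pixels), "R" (3x3) and "t" (3): a world point X has camera coordinates R X + t. Camera axes: x right, y down, z forward; pixel columns grow to the right and rows downward; lengths in m; the calibration is good to about 2 mm. The wrist camera is an equidistant fisheye: a pixel r from the principal point sees the ray r / f radians off the axis. A picture is of the moment at which its call begins: read the wrist's pose just before it. camera_params takes no time and is no camera call; for the wrist camera it gives the pose at the moment of the call.
- robot.hand_in(): hands the job in, once; it reports no verdict.
Trained networks look in the newest picture that a camera, given by its name, has taken for a name from the list of things; names that differ only in an ending like _2 or _b are one class to them, and where a whole thing is asked for, a point or a joint stands for the part that bears it (a point fixed in the world has none). Each returns a list of dicts, best first, with "score" (0 to 1); they miss things now and then, are a little off and sometimes report something else, mostly with a low value. They report only what shows in the picture. A call takes as long as a camera call. They do not tell look-alikes from the thing itself.
- robot.look_for(camera, label): "centre" ([x, y, z] in m, in the coordinates of the camera as it stood for that picture, good to about 4 mm: the middle of the surface that is visible of it).
- robot.masks_of(camera, label): "mask" (480x640 bool, what is visible of it).
The state is a dict: "time": time; "qpos": joint angles; "qvel": joint speeds; "joint_efforts": joint torques, N m; "tool_pos": TCP position; "tool_rot": TCP orientation; "contact_force": force on the tool from outside, world axes, zero at the start; "torque": the same for the moment, N m; "opening": finger opening in m.
Only numpy, scipy, OpenCV 4.12 (cv2) and the standard library are available. Lean on these libraries where they do the work, as an engineer would, in place of code of your own. Each camera call takes 0.05 s, during which the arm holds its last target.

## Working session

There is one attempt and no reset: what is moved stays moved. The work goes in short steps, Python scripts to look and compute and a shell command to move; the robot and the scene stay as the last step left them, time stands still between calls to the robot, and variables do not carry over. Pictures are saved under pics/ and viewed, and the job is handed in when it is done.

```bash
ls; mkdir -p pics; python3 - <<'E'
from cell import robot
import cv2
s=robot.observe();print(s['time'],s['tool_pos'],s['tool_rot'],s['opening'])
for c in ['scene','side','wrist']:
    im=robot.read_camera(c);cv2.imwrite(f'pics/{c}0.png',im[:,:,::-1])
    p=robot.camera_params(c);print(c,p)
E
```

```text
pics
0.0 [0.13721191 0.50631525 0.21710524] [-3.13998585e+00 -2.54174293e-04  2.87674813e+00] 0.09172253495690111
scene {'camera_matrix': array([[587.79836873,   0.        , 322.93793572],
       [  0.        , 587.79836873, 239.53500021],
       [  0.        ,   0.        ,   1.        ]]), 'R': array([[-0.83379994,  0.55191739, -0.01283977],
       [ 0.38419238,  0.56339639, -0.73142376],
       [-0.39645162, -0.61479403, -0.68180233]]), 't': array([ 0.44494538, -0.1692177 ,  1.42359533])}
side {'camera_matrix': array([[484.87148017,   0.        , 325.55156109],
       [  0.        , 484.87148017, 230.73458353],
       [  0.        ,   0.        ,   1.        ]]), 'R': array([[ 0.83621731, -0.5479594 , -0.02193431],
       [-0.36824914, -0.53143217, -0.76287117],
       [ 0.40636583,  0.64600336, -0.64617836]]), 't': array([-0.43605176,  0.22083163,  0.80360742])}
wrist {'camera_matrix': array([[371.64829954,   0.        , 322.17554812],
       [  0.        , 371.64829954, 241.33427248],
       [  0.        ,   0.        ,   1.        ]]), 'R': array([[ 0.26218541,  0.96501547, -0.00198955],
       [ 0.93472787, -0.253443  ,  0.24909926],
       [ 0.23988041, -0.06716988, -0.96847592]]), 't': array([-0.52380191, -0.03059289,  0.38854365])}
```

View pics/scene0.png

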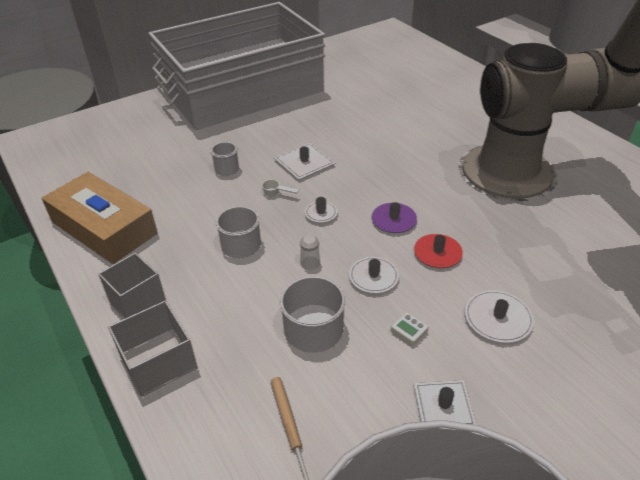

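View pics/side0.png

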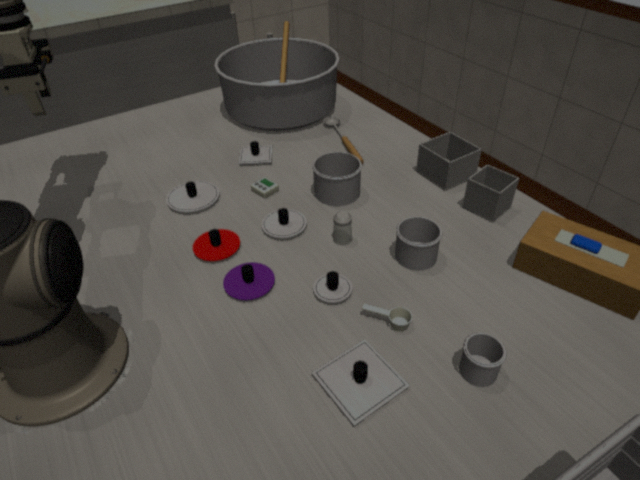

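View pics/wrist0.png

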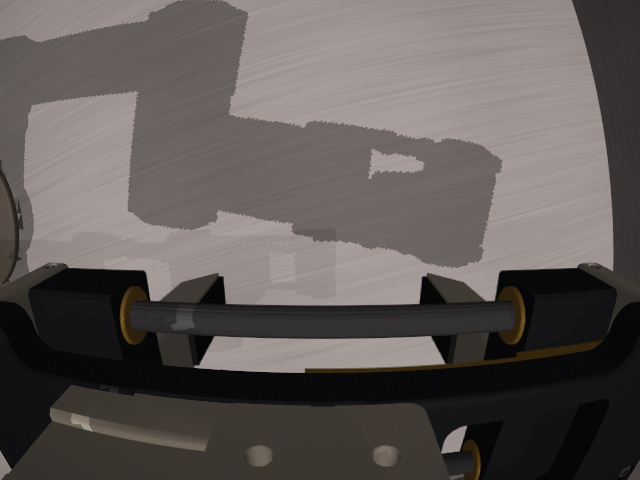

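The scene picture shows the small, medium and large pots at (225,160), (240,232) and (313,315). The bare lids are small (321,210), medium (374,275) and large (498,315). The purple lid (394,217) and red lid (438,250) are look-alikes, and the square lids are at (305,160) and (445,400). The side picture agrees with this. Next I'll get the network masks and fit silhouettes to them.

```bash
cat > h.py <<'E'
import numpy as np, cv2
from cell import robot
from scipy.optimize import minimize
POT={'pot_small':(30,60),'pot_medium':(42.5,70),'pot_large':(55,80)}
LID={'lid_small_knob':(37,17),'lid_medium_knob':(49.5,29.5),'lid_large_knob':(62,42)}
def proj(p,X):
    c=X@p['R'].T+p['t']; q=c@p['camera_matrix'].T
    return q[:,:2]/q[:,2:]
def ring(r,z,n=60):
    a=np.linspace(0,2*np.pi,n,endpoint=False)
    return np.c_[r*np.cos(a),r*np.sin(a),0*a+z]/1000
def parts(name):
    if name in POT:
        r,h=POT[name];return [np.r_[ring(r,0),ring(r,h)]]
    r,f=LID[name]
    return [np.r_[ring(f,0),ring(f+4,8)],np.r_[ring(r,8),ring(r,11)],np.r_[ring(11.5,11),ring(11.5,45)]]
def sil(p,name,xy,z=0,S=4):
    m=np.zeros((480*1,640),np.uint8); m=np.zeros((480*S,640*S),np.uint8)
    for P in parts(name):
        u=proj(p,P+np.array([xy[0],xy[1],z]))
        h=cv2.convexHull((u*S+S/2).astype(np.int32))
        cv2.fillConvexPoly(m,h,255)
    return cv2.resize(m,(640,480),interpolation=cv2.INTER_AREA)/255.
def fit(masks,params,name,x0,z=0):
    f=lambda x:sum(np.abs(sil(p,name,x,z)-m).sum()/m.sum() for m,p in zip(masks,params))
    r=minimize(f,x0,method='Nelder-Mead',options=dict(initial_simplex=[x0,[x0[0]+.01,x0[1]],[x0[0],x0[1]+.01]],xatol=2e-4,fatol=1e-4))
    return r.x,r.fun
def world(p,c): return p['R'].T@(np.array(c)-p['t'])
E
python3 - <<'E'
from h import *
import pickle
D={}
for n in list(POT)+list(LID)+['square_lid_a_knob']:
  for c in ['scene','side']:
    p=robot.camera_params(c)
    L=robot.masks_of(c,n); D[n,c]=L
    K=robot.look_for(c,n)
    print(n,c,[(round(d['score'],2),d['mask'].sum(),np.argwhere(d['mask']).mean(0)[::-1].round().tolist()) for d in L[:6]],[(round(d['score'],2),world(p,d['centre']).round(3).tolist()) for d in K[:6]])
pickle.dump(D,open('D.pkl','wb'))
print(robot.observe()['time'])
E
```

```text
pot_small scene [(0.66, np.int64(778), [224.0, 158.0])] [(0.73, [0.565, -0.375, 0.041])]
pot_small side [(0.91, np.int64(2000), [481.0, 359.0])] [(0.82, [0.557, -0.395, 0.032])]
pot_medium scene [(0.95, np.int64(1940), [238.0, 232.0])] [(0.72, [0.654, -0.121, 0.039])]
pot_medium side [(0.73, np.int64(2084), [417.0, 243.0])] [(0.74, [0.647, -0.138, 0.038])]
pot_large scene [(0.73, np.int64(4085), [312.0, 314.0])] [(0.62, [0.653, 0.137, 0.041])]
pot_large side [(0.64, np.int64(2308), [337.0, 178.0])] [(0.76, [0.64, 0.129, 0.048]), (0.65, [0.38, -0.314, 0.014])]
lid_small_knob scene [(0.67, np.int64(613), [320.0, 211.0])] [(0.71, [0.469, -0.107, 0.009])]
lid_small_knob side [(0.72, np.int64(968), [332.0, 287.0])] [(0.76, [0.457, -0.125, 0.009])]
lid_medium_knob scene [(0.74, np.int64(1098), [394.0, 217.0]), (0.57, np.int64(1462), [373.0, 275.0]), (0.57, np.int64(1260), [437.0, 251.0])] [(0.9, [0.348, -0.0, 0.011]), (0.57, [0.344, 0.132, 0.009])]
lid_medium_knob side [(0.6, np.int64(1147), [216.0, 245.0]), (0.56, np.int64(1570), [249.0, 280.0]), (0.4, np.int64(1334), [192.0, 196.0])] [(0.92, [0.473, 0.096, 0.013]), (0.68, [0.327, 0.116, 0.011]), (0.59, [0.332, -0.024, 0.01])]
lid_large_knob scene [(0.62, np.int64(2909), [498.0, 316.0]), (0.56, np.int64(1232), [304.0, 161.0])] [(0.61, [0.367, 0.321, 0.012]), (0.16, [0.652, 0.135, 0.04])]
lid_large_knob side [(0.78, np.int64(1289), [192.0, 196.0])] [(0.92, [0.348, 0.308, 0.007])]
square_lid_a_knob scene [(0.79, np.int64(2113), [444.0, 402.0]), (0.63, np.int64(636), [320.0, 211.0])] [(0.84, [0.567, 0.398, 0.009])]
square_lid_a_knob side [(0.68, np.int64(594), [255.0, 153.0])] [(0.87, [0.55, 0.388, 0.011]), (0.48, [0.473, 0.099, 0.011]), (0.43, [0.38, -0.311, 0.014]), (0.37, [0.642, 0.128, 0.051])]
1.55
```

```bash
python3 - <<'E'
from h import *
import pickle
D=pickle.load(open('D.pkl','rb'))
P={c:robot.camera_params(c) for c in ['scene','side']}
X0={'pot_small':(.56,-.385),'pot_medium':(.65,-.13),'pot_large':(.647,.133),'lid_small_knob':(.463,-.116),'lid_medium_knob':(.473,.1),'lid_large_knob':(.357,.315)}
near={('lid_medium_knob','scene'):1}
for c in P: print(c,-P[c]['R'].T@P[c]['t'])
for n in X0:
  ms=[];ps=[]
  for c in P:
    if (n,c)==('lid_medium_knob','side'): continue
    m=D[n,c][near.get((n,c),0)]['mask'].astype(float);ms.append(m);ps.append(P[c])
    x,f=fit([m],[P[c]],n,list(X0[n]));print(n,c,x.round(4),round(f,3))
  x,f=fit(ms,ps,n,list(X0[n]));print(n,'both',x.round(4),round(f,3))
E
```

```text
scene [1.00039425 0.72498146 0.85255376]
side [ 0.11939649 -0.64071472  0.67817531]
pot_small scene [ 0.5597 -0.3912] 0.061
pot_small side [ 0.5568 -0.3906] 0.032
pot_small both [ 0.5583 -0.3906] 0.131
pot_medium scene [ 0.6574 -0.1293] 0.027
pot_medium side [ 0.6534 -0.1317] 0.038
pot_medium both [ 0.6564 -0.1298] 0.104
pot_large scene [0.6507 0.1435] 0.024
pot_large side [0.6469 0.1425] 0.04
pot_large both [0.6492 0.1431] 0.086
lid_small_knob scene [ 0.4644 -0.1155] 0.074
lid_small_knob side [ 0.4596 -0.116 ] 0.046
lid_small_knob both [ 0.4616 -0.1161] 0.194
lid_medium_knob scene [0.4836 0.1044] 0.032
lid_medium_knob both [0.4836 0.1044] 0.032
lid_large_knob scene [0.357  0.3166] 0.025
lid_large_knob side [0.3523 0.3145] 0.046
lid_large_knob both [0.3552 0.3162] 0.118
```

```bash
cat > go.py <<'E'
import sys
from cell import robot
import numpy as np
from scipy.spatial.transform import Rotation as R
s=robot.observe();r=R.from_euler('xyz',s['tool_rot'])
print('t',round(s['time'],2),'pos',s['tool_pos'].round(4) if hasattr(s['tool_pos'],'round') else s['tool_pos'],'rot',np.round(s['tool_rot'],3),'op',round(s['opening'],4),'F',np.round(s['contact_force'],1))
p=np.array(s['tool_pos'])
a=list(map(float,sys.argv[1:]))
for i in range(0,len(a),3):
    print(a[i:i+3],'cm',(r.inv().apply(np.array(a[i:i+3])-p)*100).round(2))
E
python3 go.py .355 .3155 .12 .355 .3155 .032
```

```text
t 1.55 pos [0.1374 0.5067 0.2178] rot [3.142 0.    2.877] op 0.0919 F [ 0.1 -0.  -0.5]
[0.355, 0.3155, 0.12] cm [-26.01 -12.76   9.78]
[0.355, 0.3155, 0.032] cm [-26.01 -12.76  18.58]
```

```bash
python3 -m creep '[[[-8.7,-4.3,3,0,0,0,0.3],[-17.3,-8.5,6,0,0,0,0.3],[-26,-12.76,9.8,0,0,0,0.3],[-26,-12.76,9.8,0,0,0,0.3],[-26,-12.76,9.8,0,0,0,0.3],[-26,-12.76,9.8,0,0,0,0.3],[-26,-12.76,9.8,0,0,0,0.3],[-26,-12.76,9.8,0,0,0,0.3]]]' 20; python3 go.py .355 .3155 .032; python3 - <<'E'
from h import *
p=robot.camera_params('wrist');im=robot.read_camera('wrist').copy()
# fisheye projection of expected knob top/disc
def fe(X):
    c=p['R']@X+p['t'];th=np.arctan2(np.hypot(*c[:2]),c[2]);K=p['camera_matrix'];ph=np.arctan2(c[1],c[0])
    return (int(K[0,2]+K[0,0]*th*np.cos(ph)),int(K[1,2]+K[1,1]*th*np.sin(ph)))
for rr,z,col in [(62,11,(0,0,255)),(11.5,45,(0,255,0)),]:
    for q in ring(rr,z): cv2.circle(im,fe(q+np.array([.355,.3155,0])),1,col,-1)
cv2.imwrite('pics/w1.png',im[:,:,::-1])
E
```

```text
time: 2.35
tool_pos: [0.3555, 0.3147, 0.1194]
tool_rot: [-3.141, -0.001, 2.874]
contact_force: [0.2, 0.7, -0.2]
opening: 0.0596
t 2.35 pos [0.3555 0.3147 0.1194] rot [-3.141e+00 -1.000e-03  2.874e+00] op 0.0596 F [ 0.2  0.7 -0.2]
[0.355, 0.3155, 0.032] cm [0.06 0.07 8.74]
```

View pics/w1.png

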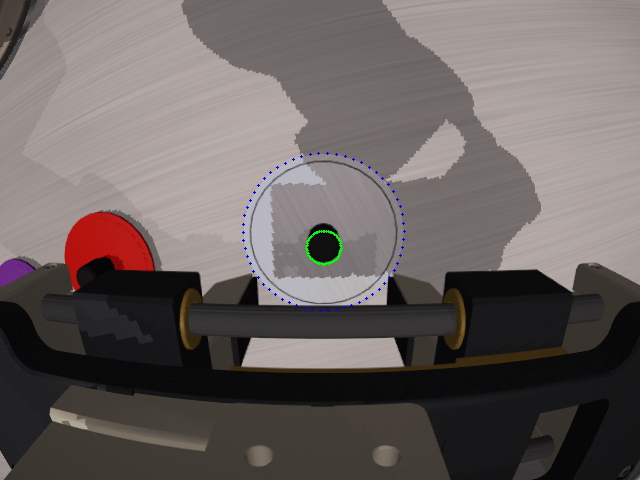

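The overlay predicted from my estimate sits on the lid: knob top at (323,247) and disc centred. I'll go down and grip.

```bash
python3 -m creep '[[[0.06,0.07,3,0,0,0,0.3],[0.06,0.07,6,0,0,0,0.3],[0.06,0.07,8.7,0,0,0,0.3],[0.06,0.07,8.7,0,0,0,0.3],[0.06,0.07,8.7,0,0,0,-1],[0.06,0.07,8.7,0,0,0,-1],[0.06,0.07,8.7,0,0,0,-1],[0.06,0.07,8.7,0,0,0,-1]]]' 30; python3 go.py .649 .143 .2
```

```text
time: 3.2
tool_pos: [0.3549, 0.317, 0.034]
tool_rot: [3.14, 0.001, 2.876]
contact_force: [-0.0, 0.5, -0.4]
opening: 0.0321
t 3.2 pos [0.3549 0.317  0.034 ] rot [3.140e+00 1.000e-03 2.876e+00] op 0.0321 F [-0.   0.5 -0.4]
[0.649, 0.143, 0.2] cm [-32.97  -9.03 -16.59]
```

```bash
python3 -m creep '[[[0,0,0,0,0,0,-1],[0,0,0,0,0,0,-1],[0,0,0,0,0,0,-1],[0,0,0,0,0,0,-1],[0,0,-2,0,0,0,-1],[0,0,-5,0,0,0,-1],[0,0,-9,0,0,0,-1],[0,0,-13,0,0,0,-1]]]'; python3 go.py .649 .143 .18
```

```text
time: 4.0
tool_pos: [0.3544, 0.3165, 0.1653]
tool_rot: [3.14, 0.0, 2.875]
contact_force: [1.9, 0.2, -0.7]
opening: 0.0004
t 4.0 pos [0.3544 0.3165 0.1653] rot [3.14  0.    2.875] op 0.0004 F [ 1.9  0.2 -0.7]
[0.649, 0.143, 0.18] cm [-32.99  -8.98  -1.47]
```

The opening is 0.4 mm, so the grip failed. I'll look before trying again.

```bash
python3 - <<'E'
from h import *
for c in ['wrist','side']:
    cv2.imwrite(f'pics/{c}2.png',robot.read_camera(c)[:,:,::-1])
im=robot.read_camera('scene');cv2.imwrite('pics/scene2.png',im[:,:,::-1])
E
```

```text
(no output)
```

View pics/wrist2.png

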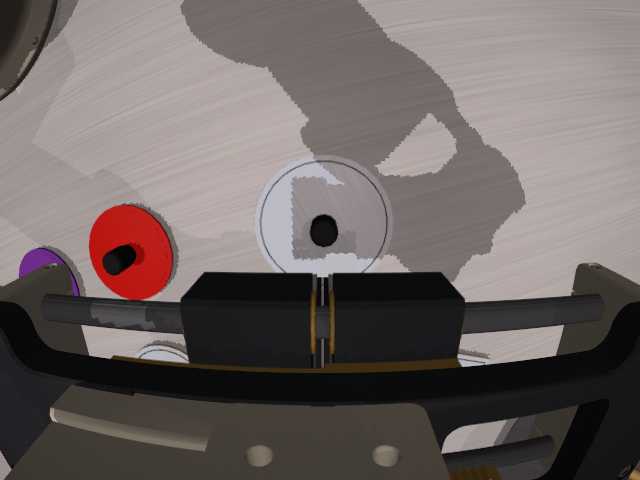

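View pics/side2.png

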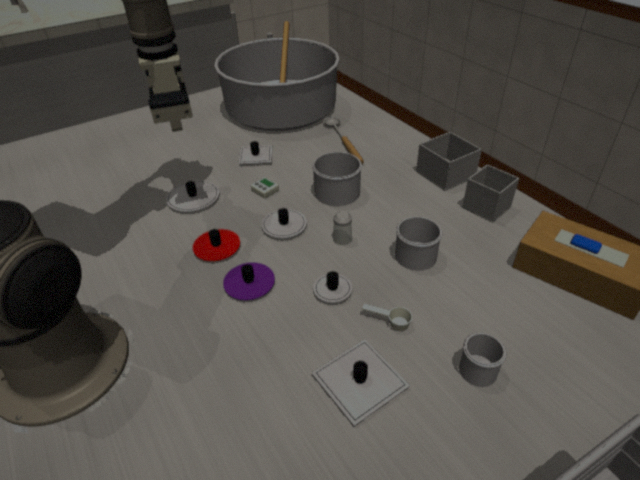

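View pics/scene2.png

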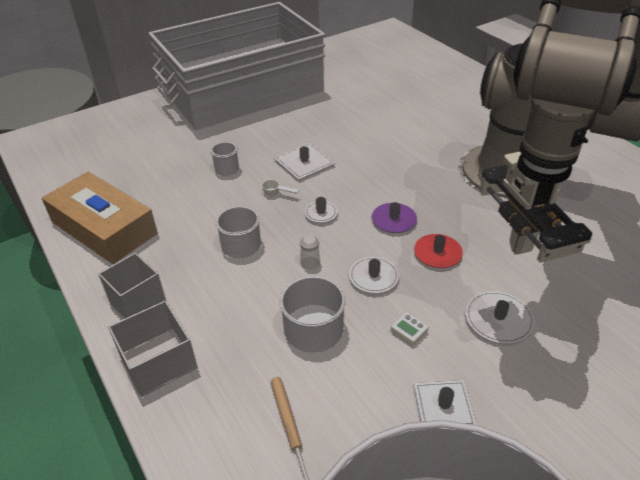

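```bash
python3 - <<'E'
from h import *
for c in ['scene','side']:
    p=robot.camera_params(c);L=robot.masks_of(c,'lid_large_knob')
    for d in L[:1]: print(c,d['score'],fit([d['mask'].astype(float)],[p],'lid_large_knob',[.355,.315]))
E
python3 go.py .355 .3155 .032
```

```text
scene 0.86 (array([0.35803592, 0.31883144]), np.float64(0.024149826829201776))
side 0.86 (array([0.35342326, 0.31750139]), np.float64(0.05408560910617193))
t 4.25 pos [0.3543 0.3165 0.1635] rot [3.14  0.    2.875] op 0.0006 F [ 0.2 -0.2 -0.8]
[0.355, 0.3155, 0.032] cm [-0.09 -0.1  13.15]
```

The lid shifted about 2.5 mm along the jaws, so it was gripped and then slipped out. I'll grip harder and a bit deeper, and lift gently.

```bash
python3 -m creep '[[[0,0.1,3,0,0,0,0.3],[0,0.1,7,0,0,0,0.3],[0,0.1,10.5,0,0,0,0.3],[0,0.1,13.3,0,0,0,0.3],[0,0.1,13.4,0,0,0,0.3],[0,0.1,13.4,0,0,0,0.3]]]' 60; python3 -m creep '[[[0,0,0,0,0,0,-1],[0,0,0,0,0,0,-1],[0,0,0,0,0,0,-1],[0,0,0,0,0,0,-1],[0,0,0,0,0,0,-1],[0,0,0,0,0,0,-1],[0,0,0,0,0,0,-1],[0,0,0,0,0,0,-1]]]' 60
```

```text
time: 4.85
tool_pos: [0.354, 0.3171, 0.0287]
tool_rot: [-3.141, -0.002, 2.875]
contact_force: [0.8, 0.2, 0.2]
opening: 0.0441
time: 5.65
tool_pos: [0.3544, 0.3174, 0.0294]
tool_rot: [3.142, -0.001, 2.875]
contact_force: [-1.6, -0.3, 6.5]
opening: 0.0199
```

```bash
python3 - <<'E'
from h import *
cv2.imwrite('pics/w3.png',robot.read_camera('wrist')[:,:,::-1])
for c,x,y,w in [('side',193,190,60),('scene',501,310,60)]:
    im=robot.read_camera(c)[y-90:y+60,x-100:x+100,::-1];cv2.imwrite(f'pics/{c}3.png',cv2.resize(im,None,fx=4,fy=4,interpolation=cv2.INTER_CUBIC))
print(robot.observe()['opening'])
E
```

```text
0.019669023878656842
```

View pics/w3.png

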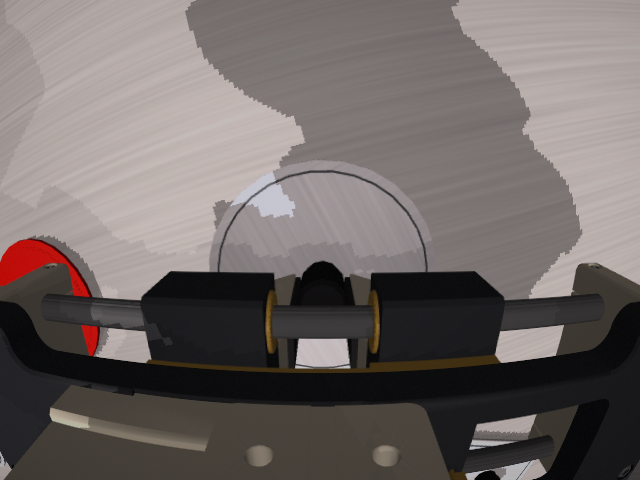

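View pics/side3.png

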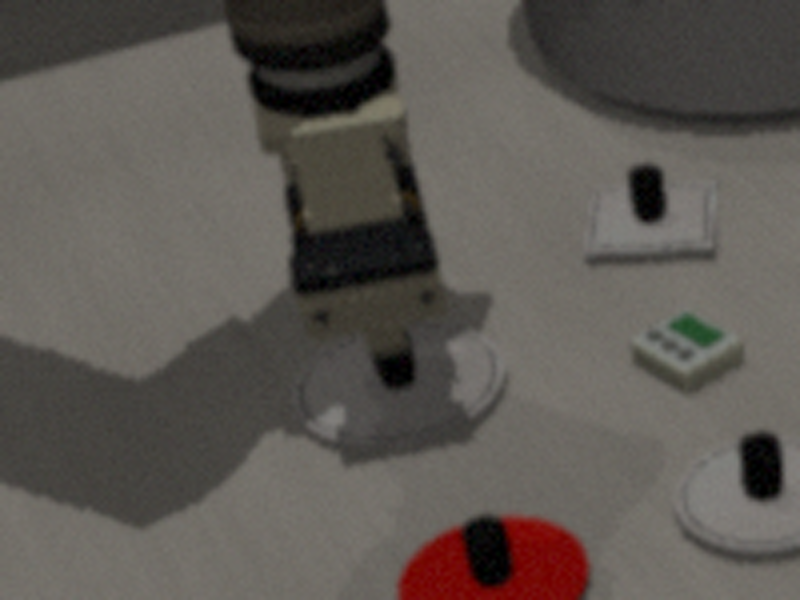

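View pics/scene3.png

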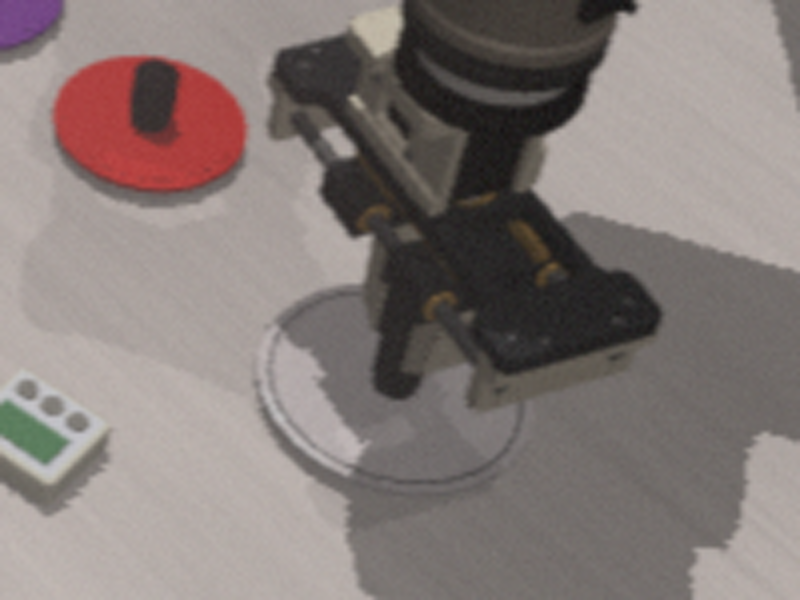

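```bash
cat >> h.py <<'E'
def fe(p,X):
    c=p['R']@X+p['t'];th=np.arctan2(np.hypot(*c[:2]),c[2]);K=p['camera_matrix'];ph=np.arctan2(c[1],c[0])
    return (int(round(K[0,2]+K[0,0]*th*np.cos(ph))),int(round(K[1,2]+K[1,1]*th*np.sin(ph))))
E
python3 - <<'E'
from h import *
p=robot.camera_params('wrist');s=robot.observe();im=robot.read_camera('wrist').copy()
T=np.array(s['tool_pos']);print(T)
for xy,col in [((.356,.3178),(0,255,0)),((.366,.314),(255,0,255)),(T[:2],(255,255,0))]:
  for rr,z in [(62,11),(11.5,45)]:
    for q in ring(rr,z): cv2.circle(im,fe(p,q+np.array([*xy,0])),1,col,-1)
cv2.imwrite('pics/w4.png',im[100:400,160:480,::-1].repeat(2,0).repeat(2,1))
for c in ['scene','side']:
    q=robot.camera_params(c);L=robot.masks_of(c,'lid_large_knob')
    for d in L[:1]: print(c,d['score'],fit([d['mask'].astype(float)],[q],'lid_large_knob',[.355,.315]))
E
```

```text
[0.35437777 0.31739619 0.02943057]
scene 0.78 (array([0.35755055, 0.31827818]), np.float64(0.32669738532151293))
side 0.78 (array([0.35213813, 0.31679529]), np.float64(0.08025033912936244))
```

View pics/w4.png

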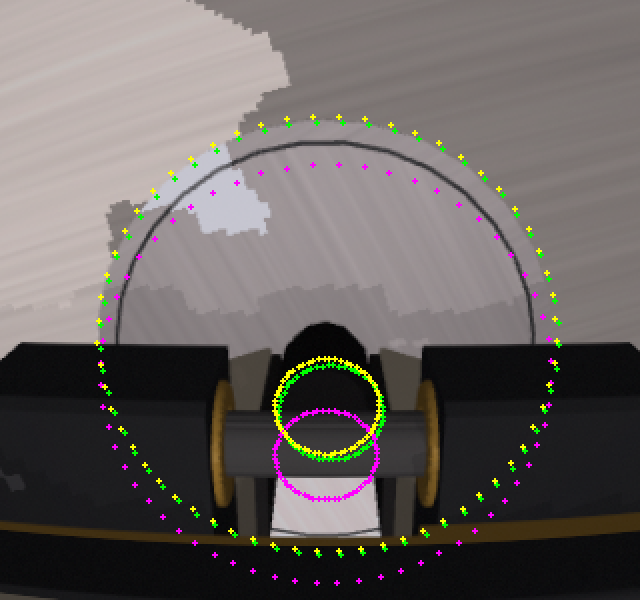

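The overlay puts the knob between the pads at the TCP. I'll try a slow test lift.

```bash
python3 -m creep '[[[0,0,-0.3,0,0,0,-1],[0,0,-0.6,0,0,0,-1],[0,0,-0.9,0,0,0,-1],[0,0,-1.2,0,0,0,-1],[0,0,-1.2,0,0,0,-1]]]' 60;  python3 - <<'E'
from h import *
cv2.imwrite('pics/w5.png',robot.read_camera('wrist')[:,:,::-1])
for c,x,y in [('side',193,190)]:
    im=robot.read_camera(c)[y-90:y+60,x-100:x+100,::-1];cv2.imwrite(f'pics/{c}5.png',cv2.resize(im,None,fx=4,fy=4,interpolation=cv2.INTER_CUBIC))
E
```

```text
time: 6.45
tool_pos: [0.3546, 0.3175, 0.0418]
tool_rot: [3.141, -0.0, 2.875]
contact_force: [0.5, 0.2, -1.4]
opening: 0.0197
```

View pics/side5.png

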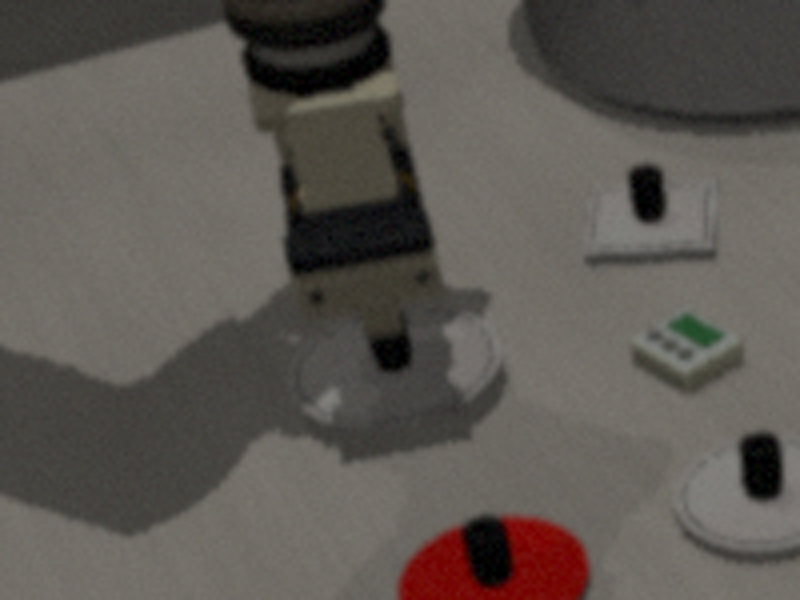

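View pics/w5.png

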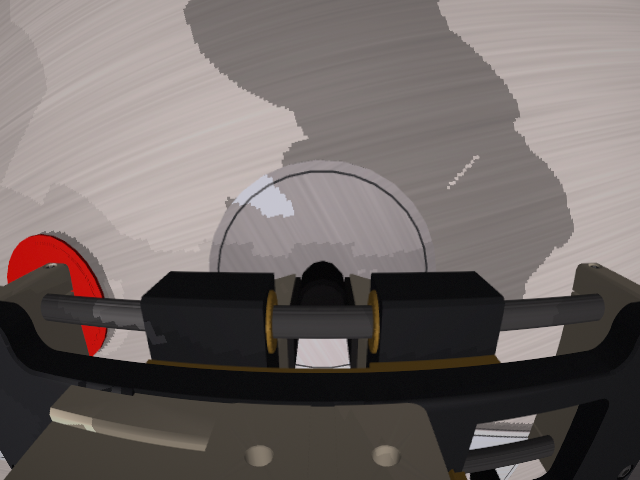

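```bash
python3 - <<'E'
from h import *
from scipy.spatial.transform import Rotation as R
s=robot.observe();T=np.array(s['tool_pos']);r=R.from_euler('xyz',s['tool_rot'])
out=[]
for c in ['side','scene']:
    p=robot.camera_params(c);im=robot.read_camera(c)[:,:,::-1].copy()
    im=cv2.resize(im,None,fx=4,fy=4,interpolation=cv2.INTER_CUBIC)
    def dot(X,col): 
        u=proj(p,np.array([X]))[0]*4; cv2.circle(im,(int(u[0]),int(u[1])),3,col,-1); return u
    for y in (-11.5,11.5):
      for x in (-9.5,0,9.5):
        dot(T+r.apply([x/1000,y/1000,.014]),(0,0,255)); dot(T+r.apply([x/1000,y/1000,-.024]),(255,0,0))
    u=dot(T,(0,255,0)).astype(int)
    out.append(im[u[1]-300:u[1]+150,u[0]-200:u[0]+200])
cv2.imwrite('pics/ov6.png',np.hstack(out))
E
```

```text
(no output)
```

View pics/ov6.png

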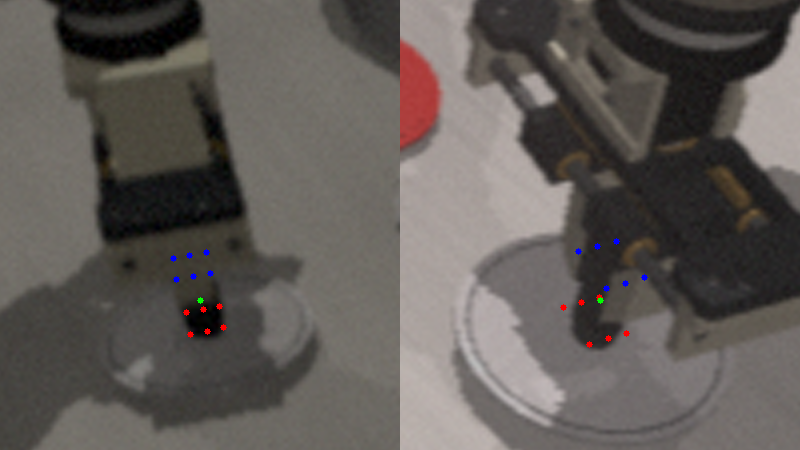

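The visible fingertips end well above where the nominal TCP puts them (about 10–15 mm in both views), and the opening is only 19.7 mm. So the pads are holding just the rounded top of the knob. I'll set the lid back down and regrip lower, feeling for contact.

```bash
python3 -m creep '[[[0,0,0.6,0,0,0,-1],[0,0,1.2,0,0,0,-1],[0,0,1.2,0,0,0,-1],[0,0,1.2,0,0,0,-0.2],[0,0,1.2,0,0,0,-0.2],[0,0,1.2,0,0,0,-0.2],[0,0,1.5,0,0,0,-0.2],[0,0,1.6,0,0,0,-0.2]]]' 60;python3 -m creep '[[[0,0,0.2,0,0,0,-0.2],[0,0,0.4,0,0,0,-0.2],[0,0,0.4,0,0,0,-0.2]]]' 60
```

```text
time: 7.45
tool_pos: [0.3542, 0.3173, 0.0251]
tool_rot: [-3.141, -0.001, 2.875]
contact_force: [-0.1, 0.3, 0.3]
opening: 0.0368
time: 7.75
tool_pos: [0.354, 0.3171, 0.0207]
tool_rot: [-3.141, -0.001, 2.875]
contact_force: [-1.1, 0.5, 0.4]
opening: 0.0368
```

```bash
python3 -m creep '[[[0,0,0.2,0,0,0,-0.2],[0,0,0.4,0,0,0,-0.2],[0,0,0.4,0,0,0,-0.2]]]' 60; python3 - <<'E'
from h import *
out=[]
for c,x,y in [('side',193,190),('scene',501,310)]:
    im=robot.read_camera(c)[y-60:y+50,x-50:x+50,::-1];out.append(cv2.resize(im,None,fx=4,fy=4,interpolation=cv2.INTER_CUBIC))
cv2.imwrite('pics/ov7.png',np.hstack(out))
E
```

```text
time: 8.05
tool_pos: [0.3538, 0.317, 0.0164]
tool_rot: [-3.14, -0.002, 2.875]
contact_force: [0.5, -0.1, 0.0]
opening: 0.0366
```

View pics/ov7.png

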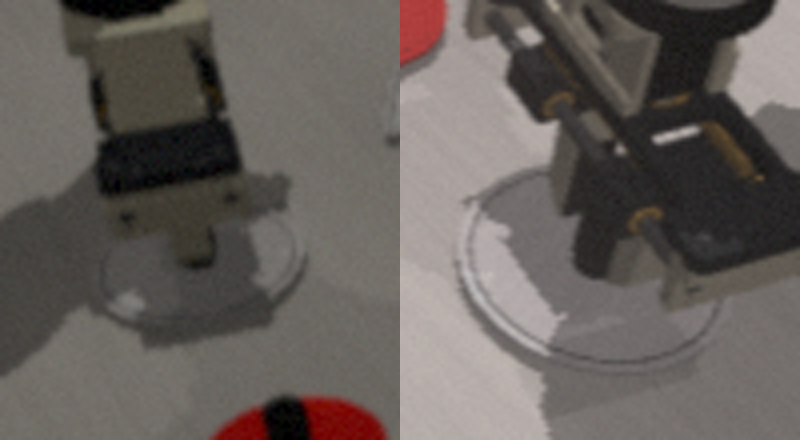

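```bash
python3 -m creep '[[[0,0,0,0,0,0,-1],[0,0,0,0,0,0,-1],[0,0,0,0,0,0,-1],[0,0,0,0,0,0,-1],[0,0,0,0,0,0,-1],[0,0,0,0,0,0,-1]]]' 60
```

```text
time: 8.75
tool_pos: [0.354, 0.3172, 0.0167]
tool_rot: [-3.141, -0.001, 2.875]
contact_force: [0.5, 0.3, 1.0]
opening: 0.0212
```

```bash
python3 -m creep '[[[0,0,-1,0,0,0,-1],[0,0,-3,0,0,0,-1],[0,0,-6,0,0,0,-1],[0,0,-9,0,0,0,-1],[0,0,-12,0,0,0,-1],[0,0,-14,0,0,0,-1],[0,0,-14,0,0,0,-1]]]' 60;  python3 go.py .649 .143 .157 .649 .143 .0887
```

```text
time: 9.45
tool_pos: [0.3555, 0.3181, 0.1599]
tool_rot: [3.138, 0.003, 2.875]
contact_force: [0.1, 0.4, -1.6]
opening: 0.0214
t 9.45 pos [0.3555 0.3181 0.1599] rot [3.138e+00 3.000e-03 2.875e+00] op 0.0214 F [ 0.1  0.4 -1.6]
[0.649, 0.143, 0.157] cm [-32.92  -9.18   0.34]
[0.649, 0.143, 0.0887] cm [-32.9   -9.2    7.17]
```

```bash
python3 -m creep '[[[-3,-0.8,0,0,0,0,-1],[-7,-2,0,0,0,0,-1],[-11.5,-3.2,0,0,0,0,-1],[-16,-4.5,0,0,0,0,-1],[-20.5,-5.8,0,0,0,0,-1],[-25,-7,0,0,0,0,-1],[-29,-8.2,0,0,0,0,-1],[-32.8,-9.3,0,0,0,0,-1]]]' 60; python3 -m creep '[[[0,0,0,0,0,0,-1]]]'; python3 go.py .6475 .1425 .095 ;python3 - <<'E'
from h import *
out=[]
for c,x,y in [('side',337,150),('scene',313,290)]:
    im=robot.read_camera(c)[y-100:y+80,x-65:x+65,::-1];out.append(cv2.resize(im,None,fx=3,fy=3,interpolation=cv2.INTER_CUBIC))
cv2.imwrite('pics/ov8.png',np.hstack(out))
E
```

```text
time: 10.25
tool_pos: [0.6483, 0.1406, 0.1587]
tool_rot: [3.139, 0.0, 2.875]
contact_force: [0.3, -0.9, -1.3]
opening: 0.0213
time: 10.35
tool_pos: [0.6511, 0.1369, 0.1564]
tool_rot: [3.14, 0.0, 2.871]
contact_force: [0.1, 0.4, -1.2]
opening: 0.0215
t 10.35 pos [0.6511 0.1369 0.1564] rot [3.14  0.    2.871] op 0.0215 F [ 0.1  0.4 -1.2]
[0.6475, 0.1425, 0.095] cm [0.49 0.43 6.14]
```

View pics/ov8.png

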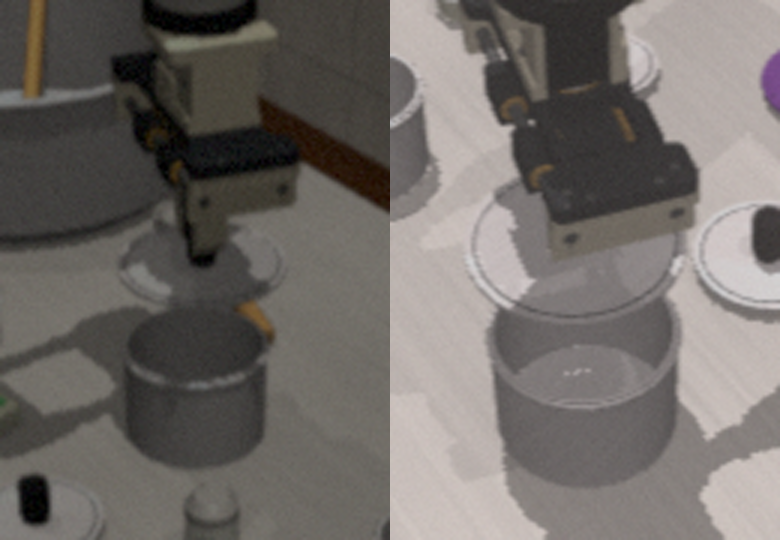

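```bash
python3 -m creep '[[[0.25,0.2,1,0,0,0,-1],[0.5,0.43,2.5,0,0,0,-1],[0.5,0.43,3,0,0,0,-1],[0.5,0.43,3,0,0,0,-1]]]' 60;  python3 go.py .6475 .1425 .0887; python3 - <<'E'
from h import *
for c in ['scene','side']:
    q=robot.camera_params(c);robot.read_camera(c);L=robot.masks_of(c,'lid_large_knob')
    for d in L[:2]: print(c,d['score'],fit([d['mask'].astype(float)],[q],'lid_large_knob',[.649,.143],z=robot.observe()['tool_pos'][2]-.0167))
E
```

```text
time: 10.85
tool_pos: [0.6424, 0.1461, 0.1251]
tool_rot: [3.141, -0.006, 2.874]
contact_force: [0.2, -1.1, -0.4]
opening: 0.0213
t 10.85 pos [0.6424 0.1461 0.1251] rot [ 3.141 -0.006  2.874] op 0.0213 F [ 0.2 -1.1 -0.4]
[0.6475, 0.1425, 0.0887] cm [-0.61 -0.22  3.64]
scene 0.87 (array([0.64653116, 0.14830042]), np.float64(0.6864897553375767))
side 0.67 (array([0.64040974, 0.14358192]), np.float64(0.17798352874083764))
```

```bash
python3 -m creep '[[[-0.6,-0.2,0,0,0,0,-1],[-0.6,-0.2,0,0,0,0,-1],[-0.6,-0.2,0,0,0,0,-1],[-0.6,-0.2,0,0,0,0,-1]]]' 60;  python3 go.py .6475 .1425 .0887
```

```text
time: 11.45
tool_pos: [0.6495, 0.1418, 0.1272]
tool_rot: [3.139, -0.002, 2.873]
contact_force: [0.1, -0.4, -1.0]
opening: 0.0216
t 11.45 pos [0.6495 0.1418 0.1272] rot [ 3.139e+00 -2.000e-03  2.873e+00] op 0.0216 F [ 0.1 -0.4 -1. ]
[0.6475, 0.1425, 0.0887] cm [0.2  0.   3.85]
```

```bash
python3 -m creep '[[[0.1,0,0.8,0,0,0,-1],[0.15,0,1.6,0,0,0,-1],[0.15,0,2.4,0,0,0,-1],[0.15,0,3,0,0,0,-1],[0.15,0,3.4,0,0,0,-1],[0.15,0,3.4,0,0,0,-1]]]' 60;  python3 go.py .6475 .1425 .0887; python3 - <<'E'
from h import *
out=[]
for c,x,y in [('side',337,150),('scene',313,290)]:
    im=robot.read_camera(c)[y-100:y+80,x-65:x+65,::-1];out.append(cv2.resize(im,None,fx=3,fy=3,interpolation=cv2.INTER_CUBIC))
cv2.imwrite('pics/ov9.png',np.hstack(out))
E
```

```text
time: 12.05
tool_pos: [0.6476, 0.1423, 0.0923]
tool_rot: [3.14, -0.003, 2.873]
contact_force: [0.0, -0.5, -1.2]
opening: 0.0213
t 12.05 pos [0.6476 0.1423 0.0923] rot [ 3.140e+00 -3.000e-03  2.873e+00] op 0.0213 F [ 0.  -0.5 -1.2]
[0.6475, 0.1425, 0.0887] cm [0.01 0.02 0.36]
```

View pics/ov9.png

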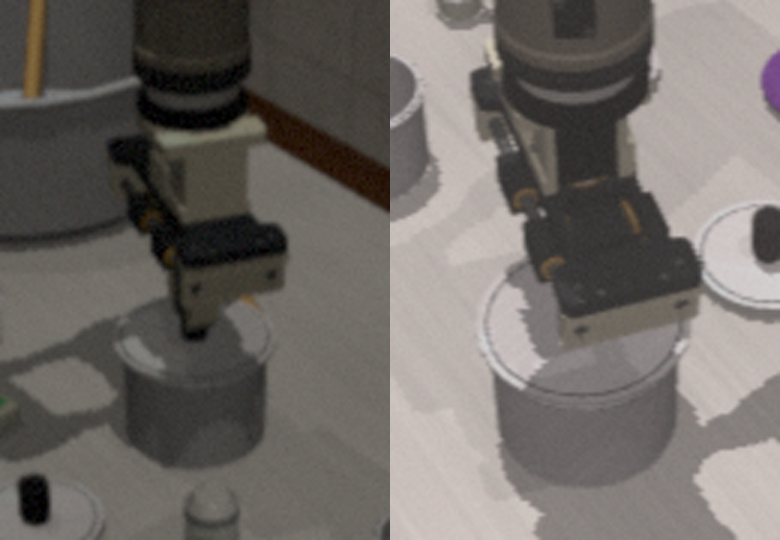

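The lid is centred over the large pot, just above the rim, with the plug going in. I'll lower the rest of the way and release.

```bash
python3 -m creep '[[[0,0,0.2,0,0,0,-1],[0,0,0.35,0,0,0,-1],[0,0,0.35,0,0,0,-1],[0,0,0.35,0,0,0,-0.1],[0,0,0.35,0,0,0,-0.1],[0,0,0.35,0,0,0,-0.1],[0,0,0.35,0,0,0,-0.1],[0,0,0.35,0,0,0,-0.1]]]' 60;  python3 -m creep '[[[0,0,-1,0,0,0,0],[0,0,-3,0,0,0,0],[0,0,-6,0,0,0,0],[0,0,-9,0,0,0,0],[0,0,-9,0,0,0,0]]]'; python3 go.py .481 .103 .18 .481 .103 .12; python3 - <<'E'
from h import *
p=robot.camera_params('wrist')
im=robot.read_camera('wrist').copy()
for rr,z in [(62,83),(55,80),(11.5,117)]:
    for q in ring(rr,z): cv2.circle(im,fe(p,q+np.array([.649,.143,0])),1,(0,255,0),-1)
cv2.imwrite('pics/w10.png',im[:,:,::-1])
E
```

```text
time: 12.95
tool_pos: [0.6482, 0.1423, 0.0899]
tool_rot: [3.139, -0.002, 2.873]
contact_force: [0.1, 0.1, 0.4]
opening: 0.0412
time: 13.45
tool_pos: [0.6507, 0.1424, 0.186]
tool_rot: [3.136, 0.007, 2.873]
contact_force: [0.7, -0.2, 0.5]
opening: 0.0458
t 13.45 pos [0.6507 0.1424 0.186 ] rot [3.136 0.007 2.873] op 0.0458 F [ 0.7 -0.2  0.5]
[0.481, 0.103, 0.18] cm [15.32 -8.3   0.44]
[0.481, 0.103, 0.12] cm [15.37 -8.34  6.44]
```

View pics/w10.png

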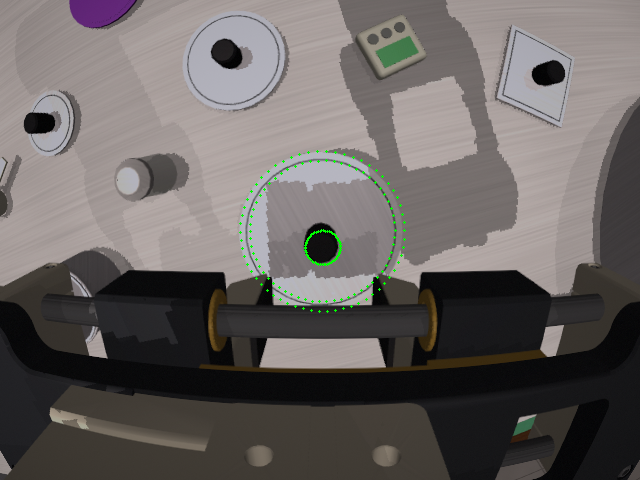

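The large lid is seated and matches the overlay, with the knob at (322,245). Next is the bare-metal medium lid, at (234,60) in this view.

```bash
python3 -m creep '[[[4,-2.1,1,0,0,0,0],[8,-4.2,3,0,0,0,0],[12,-6.3,5,0,0,0,0],[15.3,-8.3,6.4,0,0,0,0],[15.3,-8.3,6.4,0,0,0,0],[15.3,-8.3,6.4,0,0,0,0],[15.3,-8.3,6.4,0,0,0,0],[15.3,-8.3,6.4,0,0,0,0]]]' 60; python3 go.py .481 .103 .0167; python3 - <<'E'
from h import *
p=robot.camera_params('wrist')
im=robot.read_camera('wrist').copy()
for rr,z in [(49.5,11),(11.5,45)]:
    for q in ring(rr,z): cv2.circle(im,fe(p,q+np.array([.4815,.1035,0])),1,(0,255,0),-1)
cv2.imwrite('pics/w11.png',im[:,:,::-1])
E
```

```text
time: 14.3
tool_pos: [0.482, 0.1032, 0.1187]
tool_rot: [3.136, 0.006, 2.873]
contact_force: [-0.1, -0.2, 1.0]
opening: 0.0459
t 14.3 pos [0.482  0.1032 0.1187] rot [3.136 0.006 2.873] op 0.0459 F [-0.1 -0.2  1. ]
[0.481, 0.103, 0.0167] cm [ 0.15 -0.1  10.2 ]
```

View pics/w11.png

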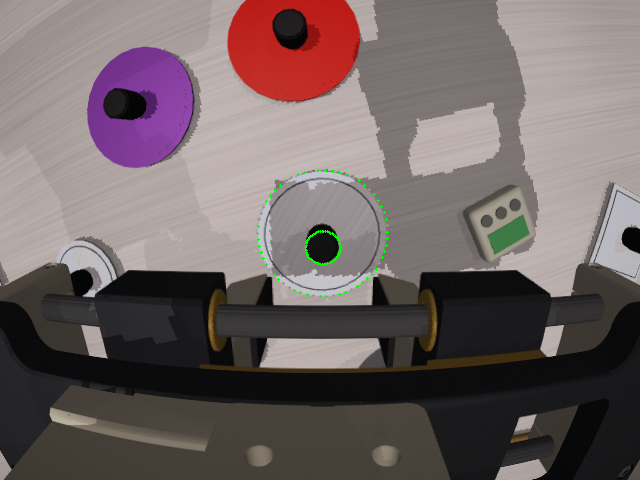

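The overlay matches the bare-metal medium lid, with the knob at (322,246). I'll descend and grip.

```bash
python3 -m creep '[[[0,0,3,0,0,0,0],[0.05,0,6,0,0,0,0],[0.05,0,8.5,0,0,0,0],[0.05,0,10,0,0,0,0],[0.05,0,10.2,0,0,0,0],[0.05,0,10.2,0,0,0,0]]]' 60; python3 -m creep '[[[0,0,0,0,0,0,-1],[0,0,0,0,0,0,-1],[0,0,0,0,0,0,-1],[0,0,0,0,0,0,-1],[0,0,0,0,0,0,-1],[0,0,0,0,0,0,-1]]]' 60
```

```text
time: 14.95
tool_pos: [0.4824, 0.1038, 0.0166]
tool_rot: [3.137, 0.005, 2.873]
contact_force: [0.1, 1.1, -0.1]
opening: 0.0458
time: 15.55
tool_pos: [0.4829, 0.1038, 0.0172]
tool_rot: [3.136, 0.006, 2.873]
contact_force: [-1.1, 0.3, 5.7]
opening: 0.0212
```

```bash
python3 -m creep '[[[0,0,-1,0,0,0,-1],[0,0,-3,0,0,0,-1],[0,0,-6,0,0,0,-1],[0,0,-9,0,0,0,-1],[0,0,-12,0,0,0,-1],[0,0,-13.5,0,0,0,-1],[0,0,-13.5,0,0,0,-1],[0,0,-13.5,0,0,0,-1]]]' 60;  python3 go.py .656 -.130 .15 
```

```text
time: 16.35
tool_pos: [0.4814, 0.1033, 0.152]
tool_rot: [3.136, 0.006, 2.873]
contact_force: [0.4, -0.1, -0.7]
opening: 0.0218
t 16.35 pos [0.4814 0.1033 0.152 ] rot [3.136 0.006 2.873] op 0.0218 F [ 0.4 -0.1 -0.7]
[0.656, -0.13, 0.15] cm [-23.02 -17.87   0.24]
```

```bash
python3 -m creep '[[[-3,-2.3,0,0,0,0,-1],[-7,-5.4,0,0,0,0,-1],[-11,-8.5,0,0,0,0,-1],[-15,-11.6,0,0,0,0,-1],[-19,-14.7,0,0,0,0,-1],[-22,-17.1,0,0,0,0,-1],[-23,-17.9,0,0,0,0,-1],[-23,-17.9,0,0,0,0,-1]]]' 60; python3 -m creep '[[[-23,-17.9,0,0,0,0,-1]]]' >/dev/null; python3 go.py .656 -.130 .085
```

```text
time: 17.15
tool_pos: [0.6554, -0.1321, 0.1494]
tool_rot: [3.136, 0.002, 2.871]
contact_force: [-0.0, -0.3, -2.3]
opening: 0.0216
t 17.25 pos [ 0.6806 -0.1644  0.1483] rot [ 3.133 -0.011  2.875] op 0.0217 F [ 3.1 -0.8 -1. ]
[0.656, -0.13, 0.085] cm [3.21 2.62 6.38]
```

That extra row was my mistake: it repeated the shift from the new pose and overshot by about 4 cm, in clear air. I'll go back.

```bash
python3 -m creep '[[[3.2,2.6,0,0,0,0,-1],[3.2,2.6,0,0,0,0,-1],[3.2,2.6,0,0,0,0,-1],[3.2,2.6,0,0,0,0,-1],[3.2,2.6,0,0,0,0,-1],[3.2,2.6,0,0,0,0,-1]]]' 60; python3 go.py .656 -.130 .082; python3 - <<'E'
from h import *
out=[]
for c,x,y in [('side',417,220),('scene',240,210)]:
    im=robot.read_camera(c)[y-100:y+80,x-65:x+65,::-1];out.append(cv2.resize(im,None,fx=3,fy=3,interpolation=cv2.INTER_CUBIC))
cv2.imwrite('pics/ov12.png',np.hstack(out))
E
```

```text
time: 17.85
tool_pos: [0.6568, -0.1311, 0.1497]
tool_rot: [3.133, -0.009, 2.875]
contact_force: [0.4, -0.7, -0.3]
opening: 0.0214
t 17.85 pos [ 0.6568 -0.1311  0.1497] rot [ 3.133 -0.009  2.875] op 0.0214 F [ 0.4 -0.7 -0.3]
[0.656, -0.13, 0.082] cm [0.04 0.03 6.77]
```

View pics/ov12.png

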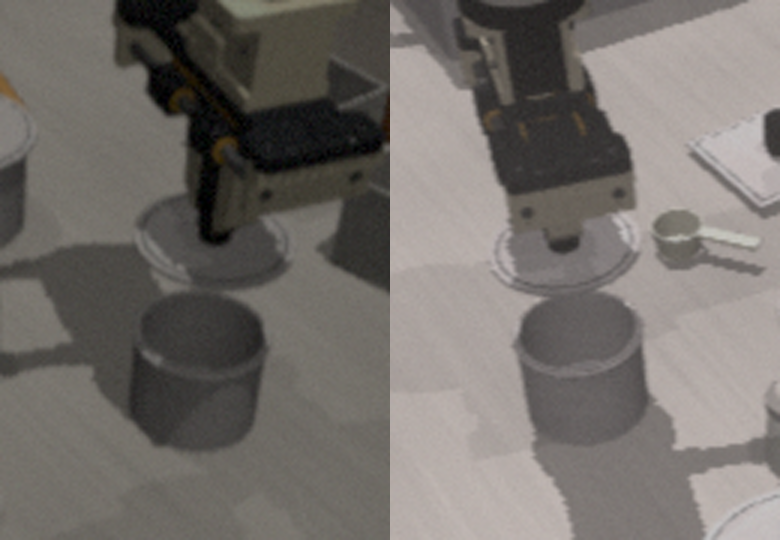

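```bash
python3 -m creep '[[[0,0,1.5,0,0,0,-1],[0,0,3,0,0,0,-1],[0,0,4.5,0,0,0,-1],[0,0,5.4,0,0,0,-1],[0,0,5.4,0,0,0,-1],[0,0,5.4,0,0,0,-1]]]' 60; python3 go.py .656 -.130 .080; python3 - <<'E'
from h import *
out=[];T=robot.observe()['tool_pos']
for c,x,y in [('side',417,220),('scene',240,210)]:
    p=robot.camera_params(c)
    im=robot.read_camera(c)[:,:,::-1]
    im=cv2.resize(im,None,fx=4,fy=4,interpolation=cv2.INTER_CUBIC)
    dx={'side':(-.0022,-.001),'scene':(.002,.001)}[c]
    for r,z,o,col in [(42.5,0,(.6552,-.1305),(0,255,0)),(42.5,70,(.6552,-.1305),(0,255,0)),(49.5,(T[2]-.0167)*1000+11,T[:2],(0,0,255))]:
        for u in proj(p,ring(r,z,90)+np.array([o[0]+dx[0],o[1]+dx[1],0])): cv2.circle(im,(int(u[0]*4+2),int(u[1]*4+2)),1,col,-1)
    out.append(im[(y-75)*4:(y+60)*4,(x-48)*4:(x+48)*4])
cv2.imwrite('pics/ov13.png',np.hstack(out))
E
```

```text
time: 18.55
tool_pos: [0.6566, -0.1307, 0.096]
tool_rot: [3.133, -0.009, 2.875]
contact_force: [-0.4, -1.3, -1.6]
opening: 0.0213
t 18.55 pos [ 0.6566 -0.1307  0.096 ] rot [ 3.133 -0.009  2.875] op 0.0213 F [-0.4 -1.3 -1.6]
[0.656, -0.13, 0.08] cm [0.06 0.04 1.6 ]
```

View pics/ov13.png

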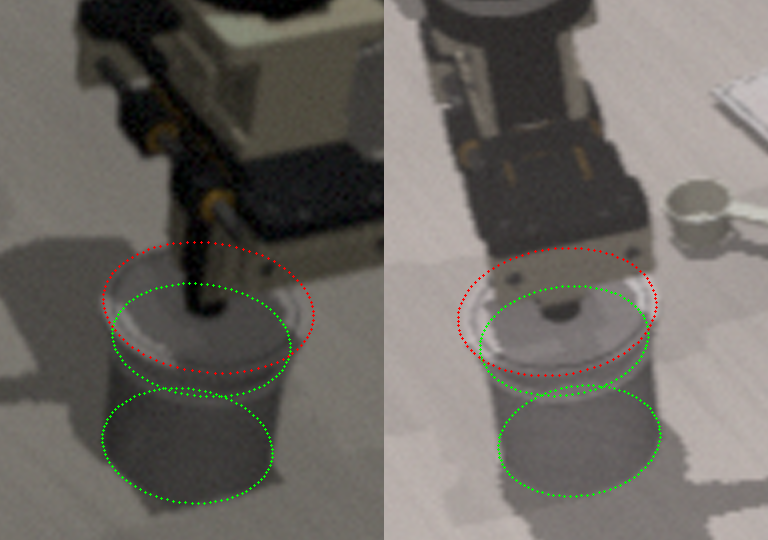

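```bash
python3 - <<'E'
from h import *
out=[];
for c,x,y in [('side',417,220),('scene',240,210)]:
    im=robot.read_camera(c)[y-25:y+60,x-35:x+35,::-1]
    im=cv2.convertScaleAbs(im,alpha=2.0 if c=='side' else 1.3)
    out.append(cv2.resize(im,None,fx=5.7,fy=5.7,interpolation=cv2.INTER_CUBIC))
cv2.imwrite('pics/ov14.png',np.hstack(out))
E
```

```text
(no output)
```

View pics/ov14.png

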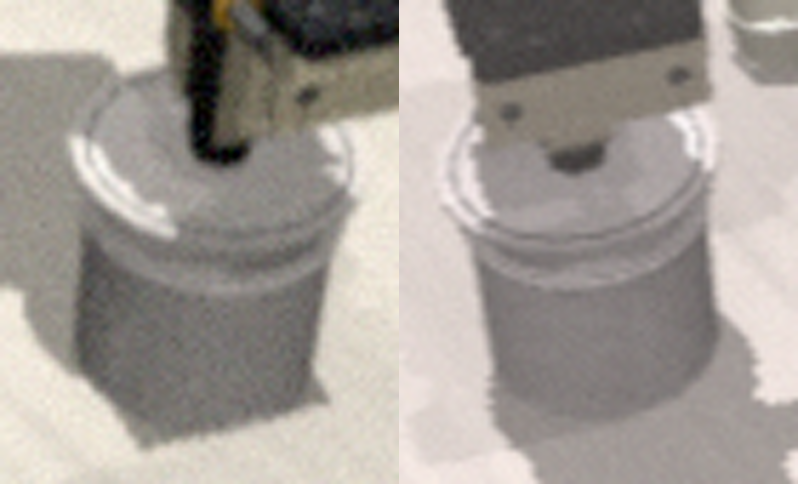

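The medium lid hovers about 3 mm off-centre, towards +x and −y. I'll correct that, lower and release.

```bash
python3 -m creep '[[[0.15,0.05,0,0,0,0,-1],[0.25,0.1,0.2,0,0,0,-1],[0.25,0.1,0.7,0,0,0,-1],[0.25,0.1,1.2,0,0,0,-1],[0.25,0.1,1.5,0,0,0,-1],[0.25,0.1,1.6,0,0,0,-1],[0.25,0.1,1.6,0,0,0,-1]]]' 60; python3 -m creep '[[[0,0,0,0,0,0,-0.1],[0,0,0,0,0,0,-0.1],[0,0,0,0,0,0,-0.1],[0,0,0,0,0,0,-0.1],[0,0,0,0,0,0,-0.1],[0,0,0,0,0,0,-0.1]]]'; python3 -m creep '[[[0,0,-1,0,0,0,0],[0,0,-3,0,0,0,0],[0,0,-6,0,0,0,0],[0,0,-10,0,0,0,0],[0,0,-10,0,0,0,0]]]'; python3 go.py .4615 -.116 .12;  python3 - <<'E'
from h import *
p=robot.camera_params('wrist')
im=robot.read_camera('wrist').copy()
for rr,z in [(49.5,73),(42.5,70),(11.5,107)]:
    for q in ring(rr,z): cv2.circle(im,fe(p,q+np.array([.6552,-.1305,0])),1,(0,255,0),-1)
cv2.imwrite('pics/w15.png',im[:,:,::-1])
E
```

```text
time: 19.45
tool_pos: [0.6544, -0.1289, 0.0802]
tool_rot: [3.133, -0.009, 2.875]
contact_force: [0.7, -0.1, -0.9]
opening: 0.0213
time: 20.05
tool_pos: [0.6545, -0.1289, 0.0802]
tool_rot: [3.133, -0.009, 2.875]
contact_force: [0.3, -0.4, 0.2]
opening: 0.0415
time: 20.55
tool_pos: [0.658, -0.1309, 0.1877]
tool_rot: [3.134, 0.004, 2.875]
contact_force: [0.4, -0.6, 1.1]
opening: 0.0458
t 20.55 pos [ 0.658  -0.1309  0.1877] rot [3.134 0.004 2.875] op 0.0458 F [ 0.4 -0.6  1.1]
[0.4615, -0.116, 0.12] cm [19.37 -3.79  6.67]
```

View pics/w15.png

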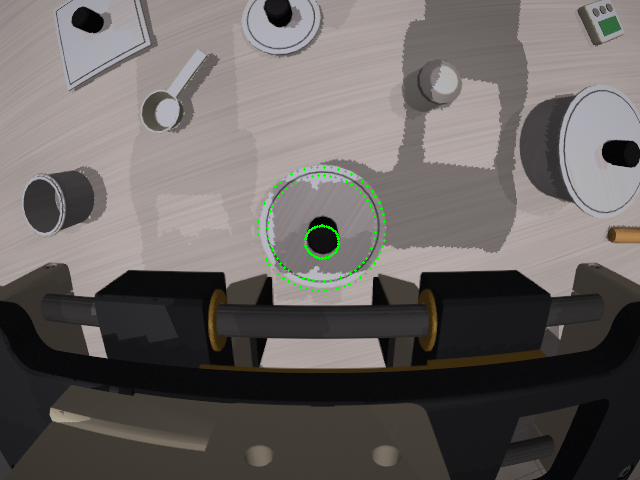

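The medium lid is seated, with the knob at (322,235) and matching the overlay within a few mm. Now the small lid.

```bash
python3 -m creep '[[[4,-0.8,0,0,0,0,0],[9,-1.8,1,0,0,0,0],[14,-2.8,4,0,0,0,0],[19.4,-3.8,6.6,0,0,0,0],[19.4,-3.8,6.6,0,0,0,0],[19.4,-3.8,6.6,0,0,0,0],[19.4,-3.8,6.6,0,0,0,0],[19.4,-3.8,6.6,0,0,0,0]]]' 60; python3 go.py .462 -.116 .0167; python3 - <<'E'
from h import *
p=robot.camera_params('wrist')
im=robot.read_camera('wrist').copy()
for rr,z in [(37,11),(11.5,45)]:
    for q in ring(rr,z): cv2.circle(im,fe(p,q+np.array([.462,-.116,0])),1,(0,255,0),-1)
cv2.imwrite('pics/w16.png',im[:,:,::-1])
E
```

```text
time: 21.4
tool_pos: [0.4614, -0.116, 0.1191]
tool_rot: [3.134, 0.001, 2.875]
contact_force: [0.2, -0.7, 1.3]
opening: 0.0459
t 21.4 pos [ 0.4614 -0.116   0.1191] rot [3.134e+00 1.000e-03 2.875e+00] op 0.0459 F [ 0.2 -0.7  1.3]
[0.462, -0.116, 0.0167] cm [-0.04 -0.06 10.24]
```

View pics/w16.png

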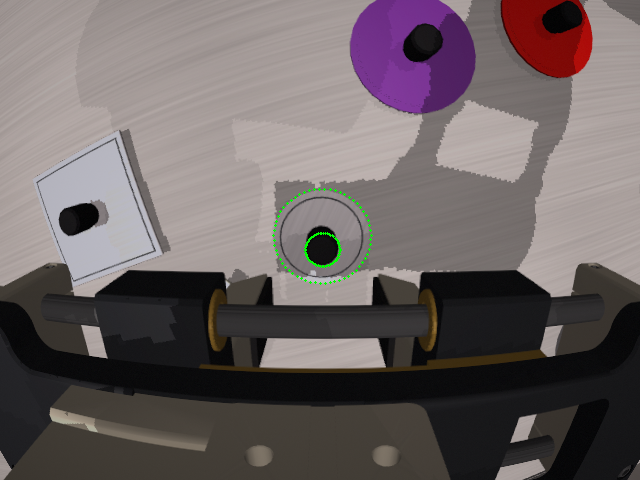

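The overlay matches, with the knob at (322,249). Descend and grip.

```bash
python3 -m creep '[[[0,-0.05,3,0,0,0,0],[0,-0.05,6,0,0,0,0],[0,-0.05,8.5,0,0,0,0],[0,-0.05,10,0,0,0,0],[0,-0.05,10.2,0,0,0,0],[0,-0.05,10.2,0,0,0,0]]]' 60; python3 -m creep '[[[0,0,0,0,0,0,-1],[0,0,0,0,0,0,-1],[0,0,0,0,0,0,-1],[0,0,0,0,0,0,-1],[0,0,0,0,0,0,-1],[0,0,0,0,0,0,-1]]]' 60;  python3 -m creep '[[[0,0,-1,0,0,0,-1],[0,0,-3,0,0,0,-1],[0,0,-6,0,0,0,-1],[0,0,-9,0,0,0,-1],[0,0,-12,0,0,0,-1],[0,0,-13,0,0,0,-1],[0,0,-13,0,0,0,-1],[0,0,-13,0,0,0,-1]]]' 60;  python3 go.py .5575 -.390 .147
```

```text
time: 22.05
tool_pos: [0.4622, -0.1158, 0.017]
tool_rot: [3.134, 0.001, 2.876]
contact_force: [0.2, 0.1, -0.4]
opening: 0.0456
time: 22.65
tool_pos: [0.4626, -0.116, 0.0175]
tool_rot: [3.134, 0.002, 2.875]
contact_force: [-0.7, 0.2, 5.6]
opening: 0.0213
time: 23.45
tool_pos: [0.4614, -0.1165, 0.1466]
tool_rot: [3.134, 0.001, 2.875]
contact_force: [-0.6, 0.2, -0.3]
opening: 0.0214
t 23.45 pos [ 0.4614 -0.1165  0.1466] rot [3.134e+00 1.000e-03 2.875e+00] op 0.0214 F [-0.6  0.2 -0.3]
[0.5575, -0.39, 0.147] cm [-16.47 -23.85  -0.21]
```

```bash
python3 -m creep '[[[-2,-3,0,0,0,0,-1],[-5,-7.3,0,0,0,0,-1],[-8,-11.6,0,0,0,0,-1],[-11,-16,0,0,0,0,-1],[-14,-20.3,0,0,0,0,-1],[-16,-23.2,0,0,0,0,-1],[-16.5,-23.8,0,0,0,0,-1],[-16.5,-23.8,0,0,0,0,-1]]]' 60; python3 -m creep '[[[0,0,0,0,0,0,-1],[0,0,0,0,0,0,-1]]]'; python3 go.py .5575 -.390 .081
```

```text
time: 24.25
tool_pos: [0.557, -0.3902, 0.1416]
tool_rot: [3.132, -0.003, 2.874]
contact_force: [0.1, 1.5, -0.7]
opening: 0.0208
time: 24.45
tool_pos: [0.5565, -0.3884, 0.1406]
tool_rot: [3.13, -0.006, 2.875]
contact_force: [-0.5, 0.3, -1.0]
opening: 0.0209
t 24.45 pos [ 0.5565 -0.3884  0.1406] rot [ 3.13  -0.006  2.875] op 0.0209 F [-0.5  0.3 -1. ]
[0.5575, -0.39, 0.081] cm [-0.17 -0.2   5.95]
```

```bash
python3 -m creep '[[[-0.1,-0.1,1.5,0,0,0,-1],[-0.15,-0.2,3,0,0,0,-1],[-0.15,-0.2,4.5,0,0,0,-1],[-0.15,-0.2,5.6,0,0,0,-1],[-0.15,-0.2,5.6,0,0,0,-1],[-0.15,-0.2,5.6,0,0,0,-1]]]' 60; python3 go.py .5575 -.390 .07; python3 - <<'E'
from h import *
out=[];
for c,x,y in [('side',481,340),('scene',224,148)]:
    im=robot.read_camera(c)[y-25:y+60,x-35:x+35,::-1]
    im=cv2.convertScaleAbs(im,alpha=2.0 if c=='side' else 1.3)
    out.append(cv2.resize(im,None,fx=5.7,fy=5.7,interpolation=cv2.INTER_CUBIC))
cv2.imwrite('pics/ov17.png',np.hstack(out))
E
```

```text
time: 25.05
tool_pos: [0.5573, -0.3898, 0.0842]
tool_rot: [3.13, -0.006, 2.875]
contact_force: [0.7, -0.5, -1.1]
opening: 0.0214
t 25.05 pos [ 0.5573 -0.3898  0.0842] rot [ 3.13  -0.006  2.875] op 0.0214 F [ 0.7 -0.5 -1.1]
[0.5575, -0.39, 0.07] cm [-0.03 -0.03  1.42]
```

View pics/ov17.png

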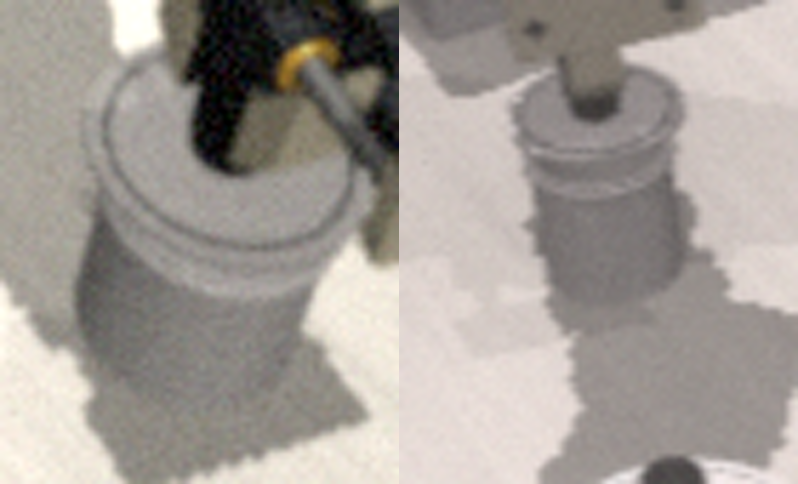

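```bash
python3 -m creep '[[[0.1,0.05,0,0,0,0,-1],[0.2,0.05,0.2,0,0,0,-1],[0.2,0.05,0.6,0,0,0,-1],[0.2,0.05,1,0,0,0,-1],[0.2,0.05,1.3,0,0,0,-1],[0.2,0.05,1.4,0,0,0,-1],[0.2,0.05,1.4,0,0,0,-1]]]' 60; python3 -m creep '[[[0,0,0,0,0,0,-0.1],[0,0,0,0,0,0,-0.1],[0,0,0,0,0,0,-0.1],[0,0,0,0,0,0,-0.1],[0,0,0,0,0,0,-0.1],[0,0,0,0,0,0,-0.1]]]'; python3 -m creep '[[[0,0,-1,0,0,0,0],[0,0,-3,0,0,0,0],[0,0,-6,0,0,0,0],[0,0,-10,0,0,0,0],[0,0,-10,0,0,0,0]]]'; python3 - <<'E'
from h import *
p=robot.camera_params('wrist')
im=robot.read_camera('wrist').copy()
for rr,z in [(37,63),(30,60),(11.5,97)]:
    for q in ring(rr,z): cv2.circle(im,fe(p,q+np.array([.558,-.391,0])),1,(0,255,0),-1)
cv2.imwrite('pics/w18.png',im[:,:,::-1])
E
```

```text
time: 25.85
tool_pos: [0.5558, -0.389, 0.0709]
tool_rot: [3.131, -0.005, 2.875]
contact_force: [0.4, 0.5, -0.6]
opening: 0.0211
time: 26.45
tool_pos: [0.5558, -0.389, 0.071]
tool_rot: [3.131, -0.005, 2.875]
contact_force: [-0.1, 0.4, -0.9]
opening: 0.041
time: 26.95
tool_pos: [0.5583, -0.3923, 0.1787]
tool_rot: [3.136, 0.006, 2.875]
contact_force: [0.2, 0.8, 1.6]
opening: 0.0458
```

View pics/w18.png

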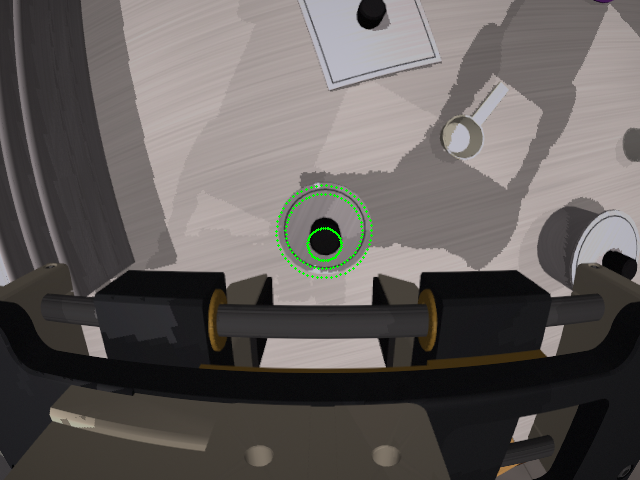

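The small lid looks seated. I'll move the arm clear and check all three from the fixed cameras.

```bash
python3 -m creep '[[[2,0,-2,0,0,0,0],[5,0,-5,0,0,0,0],[8,3,-8,0,0,0,0],[11,6,-10,0,0,0,0],[13,9,-10,0,0,0,0],[13,9,-10,0,0,0,0],[13,9,-10,0,0,0,0],[13,9,-10,0,0,0,0]]]'; python3 - <<'E'
from h import *
Z={'small':.052,'medium':.062,'large':.072}
X={'small':(.558,-.391),'medium':(.6552,-.1305),'large':(.649,.143)}
d0={'scene':np.array([.002,.001]),'side':np.array([-.002,-.001])}
for c in ['scene','side']:
    p=robot.camera_params(c);im=robot.read_camera(c);cv2.imwrite(f'pics/{c}19.png',im[:,:,::-1])
    for k in Z:
        for d in robot.masks_of(c,f'lid_{k}_knob')[:3]:
            m=d['mask'].astype(float);x,f=fit([m],[p],f'lid_{k}_knob',list(X[k]),z=Z[k]);
            if f<.5: print(c,k,round(d['score'],2),'lid',(x-d0[c]).round(4),'vs pot0',X[k],round(f,3))
E
```

```text
time: 27.8
tool_pos: [0.4555, -0.2717, 0.2752]
tool_rot: [3.134, 0.001, 2.874]
contact_force: [-0.3, 0.2, 0.1]
opening: 0.046
scene small 0.64 lid [ 0.5556 -0.3881] vs pot0 (0.558, -0.391) 0.055
scene medium 0.66 lid [ 0.6531 -0.1282] vs pot0 (0.6552, -0.1305) 0.036
scene large 0.79 lid [0.6488 0.1424] vs pot0 (0.649, 0.143) 0.022
side small 0.65 lid [ 0.5559 -0.3877] vs pot0 (0.558, -0.391) 0.056
side large 0.82 lid [0.6471 0.1427] vs pot0 (0.649, 0.143) 0.126
```

View pics/scene19.png

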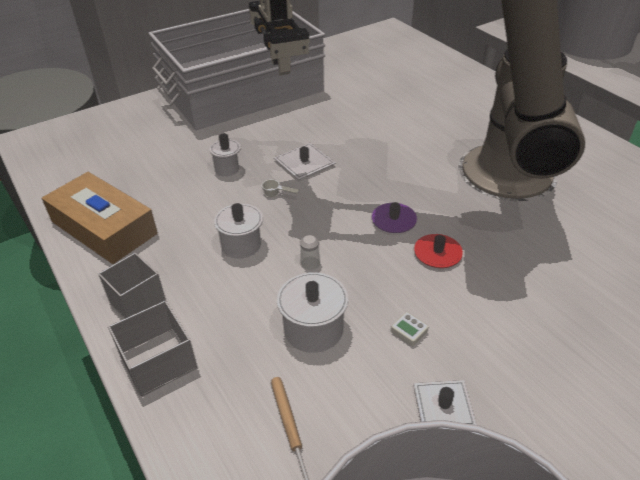

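View pics/side19.png

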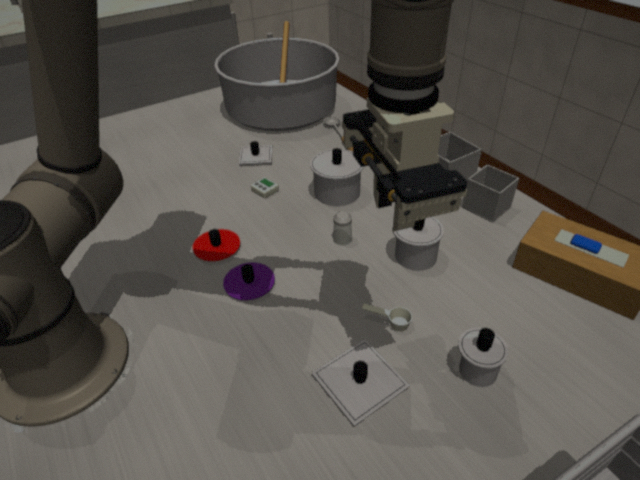

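Both pictures show all three pots closed and level, and the square lids and look-alikes where they were. The fits put each lid 4 mm or less from its pot's axis. Handing in.

```bash
python3 -c "
from cell import robot
print(robot.observe()['qvel']); print(robot.hand_in())"
```

```text
[ 0.00320426 -0.00722803  0.00116697  0.00148783  0.00052772  0.00093824]
the job is handed in; nothing more can be done
None
```

All three round pots are closed with the lid of their size, and the job was handed in at about 28 s of the 96 s allowed. No verdict was reported.

**Last checks:**

| Lid | Distance from its pot's axis | Views that confirmed it |
|---|---|---|
| Large | up to 2 mm | scene and side |
| Medium | about 3 mm | scene only; the gripper partly hid it from the side camera |
| Small | about 4 mm | scene and side |

These distances are from silhouette fits against the pots' starting positions, with each lid at its seated height; the limit is 12 mm. The lids look level, but I judged that by eye in the pictures. The square lids and the purple and red look-alikes look unmoved in the pictures; I did not measure them. The arm was clear of everything and nearly still at hand-in.

**What went wrong or disagreed:**
- **First grip:** the first grip on the large lid slipped. The fingertips ended about 12 mm higher than the reported tool position implied, so I gripped all three lids about 15 mm lower. After that the opening read about 21 mm on the 23 mm knobs.
- **Overshoot:** a redundant row carried the medium lid about 4 cm past its pot in clear air. I brought it back before lowering it.
- **Cameras:** the scene and side cameras disagreed by about 4 mm, so I used the mean.

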